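# Gauge a batch of spacers on the latching slide

## Robot

A 7-joint arm with a two-finger parallel gripper is mounted at the origin on a cart in front of the work surface, level with it; the furniture and walls round the work are solid. World frame = base frame: x ahead of the robot, y to its left, z up, the work surface at z = 0. Lengths are in mm, angles in rad, forces in N, time in s.
With the tool pointing down it reaches from about 425 to 1025 mm from the base axis. Payload 9.4 kg.
Tool frame: the origin (TCP) lies on the centre line of the jaws, within the pads' length; the fingertips stand 25 mm ahead of it and the grasp point (between the pads) lies 6 mm ahead of it; x points along the fingers, z is the direction in which the jaws open and shut, and the axes are right-handed (so a half turn about x gives the same grasp; the last joint's range is limited). The gripper opens to 93 mm and grips with 3 to 60 N. Pads are 15 mm wide; open, the fingers measure 128 mm over their backs; the gripper's body (75 mm by 188 mm) begins 65 mm behind the grasp point.
Start: joints at [1.139, 0.599, -0.003, 1.599, 0.002, 0.943, -0.08], TCP at [251.858, -679.847, 243.618] pointing down, gripper open.
Joint ranges: [-2.57, 2.57], [-0.35, 1.97], [-1.29, 1.29], [0.11, 2.56], [-1.05, 4.19], [0.11, 1.86], [-2.63, 2.63]. Speed limits (rad/s): [2.22, 2.22, 3.01, 3.01, 3.14, 3.14, 3.14].

## Interface

Orientations are given as a unit quaternion [w, x, y, z].
In Python, from station import bot, effector, kin, telemetry, read_camera, workorder gives the robot as it stands. Calls block until the motion is done:
- bot.move_pose(position, orientation): joint-space move of the TCP to a pose.
- bot.line_to(position, ori=None, v=150, force_limit=None): straight line of the TCP; ori=None keeps the orientation; v is the mean speed in mm/s. With force_limit (N) it stops when the force on the tool has changed by that much, and returns True; else False.
- bot.goto_joints(angles): joint-space move.
- effector.set_gripper(opening): opening from 0.0 (shut) to 1.0 (fully open); the grip force is fixed at half the most; returns when the fingers have stopped.
- bot.hold(seconds).
- kin.solve_ik(position, orientation): joint angles nearest the present ones, or None.
- telemetry.state(): the state.
- read_camera(name): name is "side" or "top"; returns a dict with "pixels" (480x640x3 uint8, blue, green, red), "range_z" (480x640 float32, mm along the optical axis (not along the pixel's ray), 0 where there is no reading), "fx", "fy", "cx", "cy" (pixels), "D" ([k1, k2, p1, p2, k3] as OpenCV has them; the pictures are not rectified), "eye" and "rotation" of the camera in the world. Camera axes: x right, y down, z forward; pixel columns grow to the right and rows downward; lengths in mm; the calibration is good to about 2 mm. A picture is of the moment at which its call begins.
A pose or a line that the arm cannot do raises bot.PlanningError and nothing moves.
- workorder.finish_job(): hands the job in, once; it reports no verdict.
The state is a dict: "t": time; "q": joint angles; "qvel": joint speeds; "joint_efforts": joint torques, N m; "eef_pos": TCP position; "orientation": TCP orientation; "wrist_force": force on the tool from outside, world axes, zero at the start; "moment": the same for the moment, N m; "gripper_width": opening from 0.0 (shut) to 1.0 (fully open).
Only numpy, scipy, OpenCV 4.12 (cv2) and the standard library are available. Lean on these libraries where they do the work, as an engineer would, in place of code of your own. Each camera call takes 0.05 s, during which the arm holds its last target. There are 200 camera calls.

## Task

Check the heights of the steel spacers (two or three) on the bench gauge: first stand every spacer upright in a pocket of the carriage while it is locked at the loading end, then gauge them one after another from the shortest to the tallest - squeeze the latch tab against the carriage grip, slide the carriage until it locks with that spacer under the gauge, push the gauge knob fully down so the sprung foot rests on the spacer, keep it down for two seconds and let it spring up. Finally slide the carriage back to the loading end, locked, with all the spacers still standing in its pockets, and do not push the tape measure or the big nut about.

Things in the scene. Friction and masses are not known exactly. Their poses are not given: they have to be found in the camera images.
- gauge_rig: fixed bench gauge: grey base 90 x 495 x 12 mm, notched rack along its front edge, aluminium carriage on it, post with plunger gauge. Origin on the bench under the track, z up, +y along the track from gauge to loading end, x across, away from the robot. Gauge axis at x 0, y -130 mm; its grey head (32 mm wide in y, 118 to 152 mm up) reaches back to a post at x +78 mm, 172 mm high
- carriage (a joint): carriage position in m: 0 at the loading end (locked there at the start), growing towards the gauge along the rig's -y. The rack has four notches, at 0, 0.095, 0.155 and 0.215 (2 mm of play either way); at 0.095 pocket 1 is under the gauge, at 0.155 pocket 2, at 0.215 pocket 3. Unlatched it slides with about 2 N
- latch (a joint): latch tab travel in m: 0 = sprung out, pin in a notch, carriage locked; 0.009 = pressed fully in. The pin clears the rack from 0.006 on; spring 4 to 8 N. Let go between notches it rests on the rack at about 0.0055 and drops into the next notch that comes by; within 3 mm of a notch it finds its own way in
- grip (a point): middle of the carriage's upright grip, 62 mm above the bench, moves with it: black block 30 mm wide along the track, 26 to 82 mm above the bench, with the steel latch tab (26 mm wide, 44 to 80 mm above the bench) in front of it. In rig x the block's face is at +15 mm and the tab's at -24 mm from here; squeezed together they measure 30 mm, centred here
- pocket1 (a point): middle of the floor of the carriage pocket nearest the gauge, 24 mm above the bench. Pockets are square, 50 mm, with rims 6 mm high and 5 mm thick, 60 mm apart along the track; at the loading end pocket 1 is 95 mm from the gauge axis
- pocket2 (a point): the same for the middle pocket
- pocket3 (a point): the same for the pocket nearest the grip (80 mm from it)
- knob_top (a point): middle of the top of the gauge's black push knob, 36 mm in diameter, 212 mm above the bench when up
- quill (a joint): how far the gauge knob is pushed down, in m: 0 up (a spring holds it there, 4 N), 0.045 at its bottom stop (about 7 N, plus up to 3 N from the foot). It springs back up when let go
- foot_tip (a point): middle of the underside of the gauge foot, a round steel pad of 16 mm diameter on a thin rod below the quill; 81 mm above the bench when the knob is up, 36 mm (12 mm over a pocket floor) when down with nothing under it
- foot (a joint): how far the sprung foot is pushed up into the quill, in m (0 to 0.024). With the knob at its stop it reads the part's height less 12 mm
- tape_measure: a yellow tape measure 34 x 75 x 65 mm, loose, not part of the work; origin under its middle
- big_nut: a loose M20 nut 35 x 30 x 16 mm, not part of the work; origin under its middle
- spacer_short: plain turned steel spacer, the short one of the set, a solid-looking round slug 18 mm high, 44 mm in diameter, standing on an end; origin at the centre of its underside, z up along its axis. May be absent (two or three of the set are there)
- spacer_middle: plain turned steel spacer, the middle one of the set, a solid-looking round slug 24 mm high, 44 mm in diameter, standing on an end; origin at the centre of its underside, z up along its axis. May be absent (two or three of the set are there)
- spacer_tall: plain turned steel spacer, the tall one of the set, a solid-looking round slug 30 mm high, 44 mm in diameter, standing on an end; origin at the centre of its underside, z up along its axis. May be absent (two or three of the set are there)

How it is judged (in metres and radians):
On the way, in this order (a step that is already met when the one before it is completed fails the run):
1. every spacer stands in a pocket while the carriage is locked at its loading end ((distance between spacer_short and pocket1 below 0.008 m or distance between spacer_short and pocket2 below 0.008 m or distance between spacer_short and pocket3 below 0.008 m) and angle between each of spacer_short, spacer_middle, spacer_tall's own z axis and vertical below 0.1 rad and (distance between spacer_middle and pocket1 below 0.008 m or distance between spacer_middle and pocket2 below 0.008 m or distance between spacer_middle and pocket3 below 0.008 m) and (distance between spacer_tall and pocket1 below 0.008 m or distance between spacer_tall and pocket2 below 0.008 m or distance between spacer_tall and pocket3 below 0.008 m) and value of joint carriage below 0.004 m and value of joint latch below 0.002 m), for 0.2 s.
2. the short spacer is gauged: it stands within 8 mm of the foot's axis, the foot rests on its top and the knob is pushed down to within 4 mm of its stop (horizontal distance between spacer_short and foot_tip below 0.008 m and z of knob_top in the frame of spacer_short below 0.147 m and z of foot_tip in the frame of spacer_short between 0.016 and 0.0195 m and angle between spacer_short's own z axis and vertical below 0.1 rad), for 1 s.
3. the middle spacer is gauged: it stands within 8 mm of the foot's axis, the foot rests on its top and the knob is pushed down to within 4 mm of its stop (horizontal distance between spacer_middle and foot_tip below 0.008 m and z of knob_top in the frame of spacer_middle below 0.147 m and z of foot_tip in the frame of spacer_middle between 0.022 and 0.0255 m and angle between spacer_middle's own z axis and vertical below 0.1 rad), for 1 s.
4. the tall spacer is gauged: it stands within 8 mm of the foot's axis, the foot rests on its top and the knob is pushed down to within 4 mm of its stop (horizontal distance between spacer_tall and foot_tip below 0.008 m and z of knob_top in the frame of spacer_tall below 0.147 m and z of foot_tip in the frame of spacer_tall between 0.028 and 0.0315 m and angle between spacer_tall's own z axis and vertical below 0.1 rad), for 1 s.
At the end, for the whole second after the job is handed in: Every spacer present stands upright (within 0.1 rad) in a pocket (underside centre within 8 mm of the pocket's floor centre) at rest, the carriage is within 4 mm of its loading end with the latch tab sprung out (within 2 mm), and the gauge knob is up (within 4 mm) (all of step 1 and value of joint quill below 0.004 m and linear speed of each of spacer_short, spacer_middle, spacer_tall below 0.02 m/s); the robot touches nothing.
It fails at once if the gauge knob is pushed down while the carriage is not locked in a notch (value of joint quill above 0.03 m and value of joint latch above 0.003 m).
It fails at once if the tape measure or the big nut is pushed more than 4 cm (distance of any of tape_measure, big_nut from where it was at the start of the episode above 0.04 m).
Of spacer_short, spacer_middle, spacer_tall only 2 to 3 are there at a start; the rules pass over those that are not, and their reading is None.
At some moment in a run one of spacer_short, spacer_middle, spacer_tall may be knocked a few centimetres aside while the robot is not near it.
Once in a run the grip may slacken for a moment while it holds something.
It also fails if it takes over 210 s, if anything falls off the work surface, if the arm or the gripper's body presses on something with over 40 N, if the wrist force passes 120 N, or if a joint passes its speed limit or range.

## Working session

There is one attempt and no reset: what is moved stays moved. The work goes in short steps, each a Python script; the robot and the scene stay as the last script left them, time stands still between calls to the robot, and variables do not carry over. Pictures are saved under pics/ and viewed, about 12 in all and at most 16, crops included, and the job is handed in when it is done.

```bash
ls; mkdir -p pics
python3 - <<'E'
from station import *
import cv2
for n in("top","side"):
    c=read_camera(n); cv2.imwrite(f"pics/{n}0.png",c["pixels"])
    print(n,c["fx"],c["fy"],c["cx"],c["cy"],c["D"],c["eye"],c["rotation"])
s=telemetry.state();print(s["t"],s["eef_pos"],s["orientation"],s["gripper_width"],s["wrist_force"])
E
```

```text
pics
top 453.66819786772 453.66819786772 319.85209741685003 239.63482477081234 [-0.05262589  0.          0.          0.          0.        ] [ 321.26237408  -29.32464145 1154.49302612] [ 0.08080323 -0.67913763  0.72495645 -0.08173778]
side 483.4495143974975 483.4495143974975 318.9430214037229 238.39720338098985 [-0.10266867  0.          0.          0.          0.        ] [-536.51616228 -147.32762506 1079.93164635] [-0.31137687  0.66525721 -0.6204739   0.2747534 ]
0.1 [ 251.72122358 -679.48683519  242.85275308] [ 0.57997352  0.40414467  0.58082258 -0.40366191] 1.0030979332630332 [-0.5875999   0.29754895 -0.07325163]
```

View pics/top0.png

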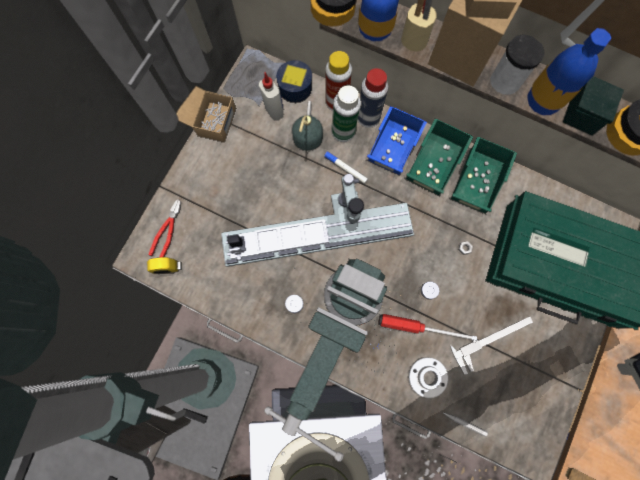

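View pics/side0.png

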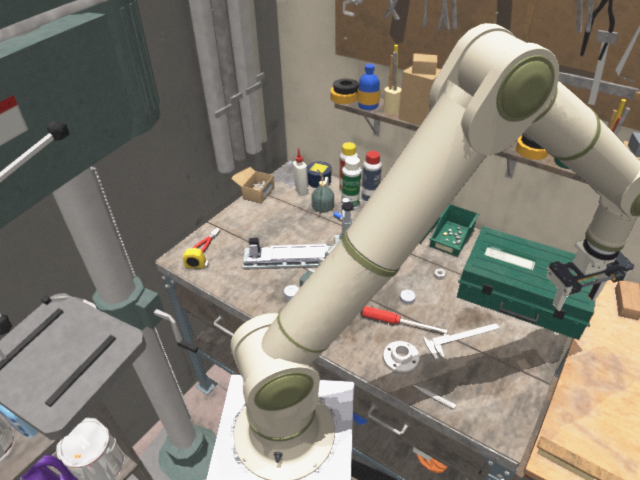

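Top view: the rig runs from the grip (236,242) to the gauge knob (355,207). White round tops are at (294,303) and (430,290), the nut is at (466,247), the tape at (163,265), and there is a vise near (355,290). Next I'll measure these with depth.

```bash
cat > h.py <<'E'
from station import *
import numpy as np, cv2
from scipy.spatial.transform import Rotation as R
def cam(n):
    c=read_camera(n); q=np.array(c["rotation"]); 
    c["R"]=R.from_quat(np.r_[q[1:],q[0]]).as_matrix() if q.size==4 else q
    c["K"]=np.array([[c["fx"],0,c["cx"]],[0,c["fy"],c["cy"]],[0,0,1]]); return c
def rays(c,uv):
    p=cv2.undistortPoints(np.float64(uv).reshape(-1,1,2),c["K"],np.array(c["D"])).reshape(-1,2)
    return np.c_[p,np.ones(len(p))]
def on_plane(c,uv,z):
    d=rays(c,uv)@c["R"].T; e=np.array(c["eye"]); return e+d*((z-e[2])/d[:,2])[:,None]
def cloud(c):
    v,u=np.mgrid[0:480,0:640]; d=rays(c,np.c_[u.ravel(),v.ravel()])
    P=(d*c["range_z"].reshape(-1,1))@c["R"].T+np.array(c["eye"]); P[c["range_z"].ravel()==0]=np.nan
    return P.reshape(480,640,3)
E
python3 - <<'E'
from h import *
np.set_printoptions(precision=1,suppress=True)
c=cam("top");P=cloud(c);np.save("P0.npy",P)
print(c["R"])
for n,(u,v) in dict(bench=(300,340),bench2=(200,230),bench3=(470,300),s1=(294,303),s2=(430,290),knob=(355,207),grip=(236,242),carr=(290,237),base=(400,225),vise=(360,285),vise2=(335,335),nut=(464,243),tape=(160,265),flange=(418,378)).items():
    print(n,np.nanmedian(P[v-1:v+2,u-1:u+2].reshape(-1,3),axis=0))
# spacers: bright low-saturation blobs 15..35mm
hsv=cv2.cvtColor(c["pixels"],cv2.COLOR_BGR2HSV)
m=((hsv[...,2]>190)&(hsv[...,1]<40)&(P[...,2]>10)&(P[...,2]<45)).astype(np.uint8)
n,l,st,ce=cv2.connectedComponentsWithStats(m)
for i in range(1,n):
    if st[i,4]>40: print(st[i],ce[i],np.nanmedian(P[l==i],axis=0))
# enlarged rig crop
cv2.imwrite("pics/rig0.png",cv2.resize(c["pixels"][170:320,210:450],None,fx=3.3,fy=3.3,interpolation=cv2.INTER_CUBIC))
E
```

```text
[[-0.1 -1.   0.2]
 [-1.   0.1 -0. ]
 [-0.  -0.2 -1. ]]
bench [338.7  26.2   0.1]
bench2 [638.6 275.    0.1]
bench3 [ 409.  -410.8    0.6]
s1 [428.7  34.6  30.1]
s2 [ 439.7 -307.3   18.5]
knob [ 610.4 -118.7  211.2]
grip [581.1 165.   77.7]
carr [598.2  36.5  24.5]
base [ 612.6 -249.4   16. ]
vise [ 446.3 -119.7  161. ]
vise2 [342.2 -57.4 149.2]
nut [ 554.3 -411.1   15. ]
tape [538.6 356.9  64.7]
flange [ 229.5 -254.2   16.8]
[335 159  32  23 168] [350.6 169.9] [ 774.3 -134.    15.8]
[170 200  10  13  63] [175.1 206.4] [703.2 337.4  12. ]
[ 222  203  190   57 3663] [315.7 231. ] [610.5 -11.9  21.5]
[460 242  12  11  55] [465.5 247. ] [ 542.7 -412.1   16.5]
[422 282  17  17 222] [430.3 289.7] [ 440.5 -308.1   18. ]
[285 295  18  17 234] [293.7 303.1] [428.2  35.2  30.2]
[425 328  52  15 122] [452.6 333.5] [ 328.7 -351.5   17. ]
[410 358  37  38 579] [425.9 374. ] [ 240.  -269.7   13.6]
[311 434  19   6  55] [320.7 436.2] [111.8 -11.6  11.2]
[269 438  43  42 404] [286.7 457.7] [72.8 76.5 12.6]
```

View pics/rig0.png

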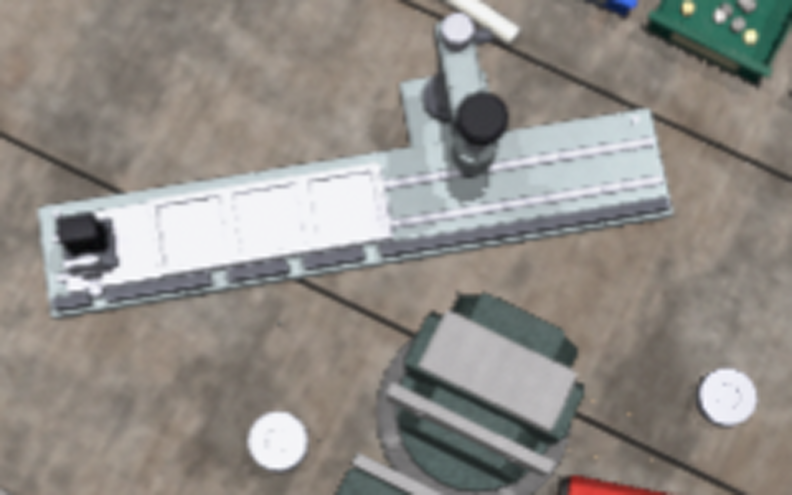

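The crop shows the rig clearly: knob at (480,117), post top at (457,30), grip block at (82,235), pockets at about (190,230), (265,218), (342,203). Measured heights identify the tall spacer (30.2 mm) and the short one (18.0 mm). I still need the rig pose, the vise extents and a check for a hidden middle spacer.

Run:
```python
from h import *
np.set_printoptions(precision=1,suppress=True)
P=np.load("P0.npy");c=cam("top");img=c["pixels"]
f=lambda a:np.array(a)/3.3+[210,170]
cor=on_plane(c,f([(40,208),(55,315),(672,213),(652,112)]),12); print("corners",cor)
g=img.max(2)
def blob(m):
    n,l,st,ce=cv2.connectedComponentsWithStats(m.astype(np.uint8)); i=1+np.argmax(st[1:,4]); return ce[i],st[i],l==i
ck,st,_=blob((P[...,2]>205)&(P[...,2]<216)&(np.hypot(P[...,0]-610,P[...,1]+119)<40)); k=on_plane(c,[ck],212)[0]; print("knob",ck,st,k)
ck,st,mg=blob((P[...,2]>78)&(P[...,2]<86)&(np.hypot(P[...,0]-590,P[...,1]-165)<50)); print("griptop",ck,st,on_plane(c,[ck],82)[0])
# track direction: fit long back/front edges, via base points
y=(cor[0]-cor[3])+(cor[1]-cor[2]); print("dir from corners",y, np.degrees(np.arctan2(-y[0],y[1])))
# carriage rim/floor top points
m=(P[...,2]>20)&(P[...,2]<34)&(P[...,0]>520)&(P[...,0]<690)&(P[...,1]<190)&(P[...,1]>-130)
cc,st,mm=blob(m); r=cv2.minAreaRect(P[mm][:,:2].astype(np.float32)); print("carriage",r)
# vise extents
v=(P[...,2]>60)&(P[...,0]>250)&(P[...,0]<540)&(P[...,1]>-250)&(P[...,1]<40)
cc,st,mv=blob(v); q=P[mv]; print("vise",q.min(0),q.max(0))
for z0 in(60,90,120,140):
    s=q[q[:,2]>z0]; print(z0,s.min(0),s.max(0))
s=q[q[:,0]>400];print("jaw",s.min(0),s.max(0))
# nut & tape bounds
for u0,v0 in((466,247),(163,265)): pass
# raised arm with open side view
s=telemetry.state(); print(s["q"])
```

```text
corners [[ 623.5  213.3   12. ]
 [ 537.   203.    12. ]
 [ 586.5 -283.4   12. ]
 [ 670.3 -276.8   12. ]]
knob [355.4 205.2] [348 198  16  16 200] [ 613.8 -119.8  212. ]
griptop [232.6 238.5] [227 234  12  10  91] [589.4 173.   82. ]
dir from corners [-96.4 976.5   0. ] 5.637572914189754
carriage ((593.7762451171875, 33.46717834472656), (73.64209747314453, 321.0586242675781), 5.8620219230651855)
vise [ 250.  -125.4   81.6] [405.1  30.2 155.8]
60 [ 250.  -125.4   81.6] [405.1  30.2 155.8]
90 [ 250.  -125.4  103.9] [405.1  30.2 155.8]
120 [ 303.1 -125.4  120.3] [405.1   0.2 155.8]
140 [ 303.1 -125.4  141.2] [405.1   0.2 155.8]
jaw [400.2 -33.  146.5] [405.1 -22.  151.1]
[ 1.1  0.6 -0.   1.6  0.   0.9 -0.1]
```

Run:
```python
from h import *
np.set_printoptions(precision=0,suppress=True)
P=np.load("P0.npy")
q=P[230:400,280:400].reshape(-1,3); q=q[(q[:,2]>40)&(q[:,0]<540)]
for a in range(260,520,20):
    s=q[(q[:,0]>=a)&(q[:,0]<a+20)]
    if len(s): print(a,len(s),"y",np.percentile(s[:,1],[1,99]),"zmax",s[:,2].max())
# safe raised pose: clear of side view?
qd=np.array([0.5,-0.5,0.5,-0.5])
x=np.array([0,0,-1.]);
yr=np.radians(5.65)
z=np.array([np.cos(yr),np.sin(yr),0]); M=np.c_[x,np.cross(z,x),z]
for sgn in(1,-1):
    M=np.c_[x,np.cross(sgn*z,x),sgn*z]; qq=R.from_matrix(M).as_quat(); ori=np.r_[qq[3],qq[:3]]
    print("ori",sgn,np.array2string(ori,precision=4))
    for p in([440,-308,120],[428,35,120],[604,-25,150],[600,174,100],[600,20,100],[614,-120,300],[450,-400,300]):
        j=kin.solve_ik(p,ori); print(p,None if j is None else np.array2string(np.array(j),precision=2))
```

```text
260 276 y [-52.  21.] zmax 116.74021256723631
280 274 y [-60.   8.] zmax 116.99813063860279
300 376 y [-111.   -3.] zmax 154.609909734217
320 440 y [-120.  -17.] zmax 155.35316696749703
340 444 y [-123.   -9.] zmax 154.78858912255498
360 354 y [-95.  -2.] zmax 154.7427374497131
380 404 y [-151.  -12.] zmax 155.83145165183248
400 448 y [-166.  -25.] zmax 165.7284394915598
420 544 y [-176.  -56.] zmax 166.2217346675294
440 500 y [-173.  -49.] zmax 167.20362575552588
460 415 y [-184.  -60.] zmax 167.15694075765816
480 273 y [-174.  -70.] zmax 166.44525444303451
500 110 y [-147.  -84.] zmax 128.56635153877187
ori 1 [ 0.7062 -0.0349  0.7062  0.0349]
[440, -308, 120] [ 0.69  0.57 -0.27  2.12  0.31  0.49  0.29]
[428, 35, 120] [-0.03  0.49 -0.26  2.36  0.37  0.33 -0.51]
[604, -25, 150] [ 0.2   0.6  -0.38  1.95  0.35  0.66 -0.29]
[600, 174, 100] [-0.17  0.68 -0.31  1.93  0.36  0.59 -0.61]
[600, 20, 100] [ 0.09  0.66 -0.32  1.99  0.38  0.55 -0.4 ]
[614, -120, 300] [ 0.42  0.46 -0.47  1.75  0.24  0.99 -0.04]
[450, -400, 300] [ 0.91  0.42 -0.39  1.81  0.19  0.95  0.54]
ori -1 [ 0.0349  0.7062  0.0349 -0.7062]
[440, -308, 120] [ 0.22  0.59  0.41  2.15 -0.5   0.49 -2.02]
[428, 35, 120] [ 0.53  0.71 -1.11  2.33  1.03  0.75  1.9 ]
[604, -25, 150] [-0.68  0.87  1.11  2.   -0.99  0.95 -2.09]
[600, 174, 100] [ 0.28  0.93 -1.11  1.9   1.01  1.01  1.94]
[600, 20, 100] [-0.43  0.69  0.47  2.02 -0.57  0.56 -2.6 ]
[614, -120, 300] [-0.56  0.65  1.12  1.82 -0.66  1.11 -2.25]
[450, -400, 300] [ 0.28  0.42  0.51  1.85 -0.25  0.93 -2.14]
```

```bash
cat >> h.py <<'E'
np.set_printoptions(precision=1,suppress=True)
YAW=5.65
yd=np.array([-np.sin(np.radians(YAW)),np.cos(np.radians(YAW))])
xd=np.array([yd[1],-yd[0]])
KNOB=np.array([613.8,-119.8])
def rig(x,y): return KNOB+xd*x+yd*(y+130)
PK={1:rig(0,-35),2:rig(0,25),3:rig(0,85)}
def ori(yawdeg=YAW):
    a=np.radians(yawdeg); x=np.array([0,0,-1.]); z=np.array([np.cos(a),np.sin(a),0])
    q=R.from_matrix(np.c_[x,np.cross(z,x),z]).as_quat(); return np.r_[q[3],q[:3]]
def st(tag=""):
    s=telemetry.state(); print(tag,"t%.1f"%s["t"],s["eef_pos"],"w%.3f"%s["gripper_width"],"F",np.array(s["wrist_force"])); return s
def P3(xy,z): return np.r_[np.asarray(xy,float)[:2],z]
def snap(n,name=None,box=None,f=1):
    c=cam(n)
    if name:
        im=c["pixels"]
        if box: im=im[box[1]:box[3],box[0]:box[2]]
        cv2.imwrite("pics/"+name,cv2.resize(im,None,fx=f,fy=f,interpolation=cv2.INTER_CUBIC))
    return c
def tops(c,zmin=10,zmax=70,area=60):
    "bright round blobs with smooth height: (pixel centroid, median 3-D, size)"
    P=cloud(c); h=cv2.cvtColor(c["pixels"],cv2.COLOR_BGR2HSV); out=[]
    m=((h[...,2]>170)&(h[...,1]<45)&(P[...,2]>zmin)&(P[...,2]<zmax)).astype(np.uint8)
    n,l,s,ce=cv2.connectedComponentsWithStats(m)
    for i in range(1,n):
        if area<s[i,4]<600: out.append((ce[i],np.nanmedian(P[l==i],axis=0),s[i,2:4]))
    return out
E
python3 - <<'E'
from h import *
bot.move_pose(P3([440.5,-308],200),ori()); 
effector.set_gripper(0.8)
snap("side","side1.png"); st()
for b in tops(cam("side")): print(*b)
E
```

```text
t2.4 [ 440.5 -308.   200. ] w0.800 F [-0.  -0.  -0.2]
[270.7 253.3] [592.2 115.3  26.1] [53 18]
[377.8 250.5] [ 636.  -225.2   14.4] [37 14]
[407.5 295. ] [ 442.6 -310.1   17.9] [13  9]
[425.3 325.8] [ 329.1 -355.1   17.5] [46 14]
[402.4 356.2] [ 219.9 -288.8   13.9] [35 29]
[438.5 397.2] [ 110.6 -368.    12.1] [35 19]
```

View pics/side1.png

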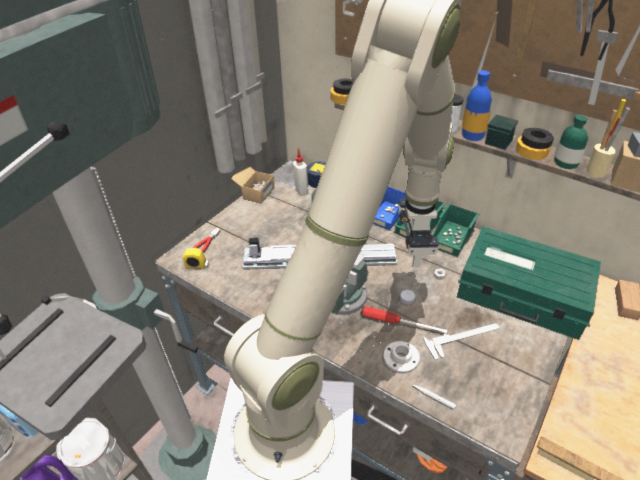

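The side view shows the short spacer at (408,297) under the gripper and no third spacer on the vise's right side. I'll pick the short one, pinching crosswise first to centre it.

Run:
```python
from h import *
p=[440.8,-308.5]
bot.move_pose(P3(p,100),ori(YAW+90)); bot.line_to(P3(p,33)); effector.set_gripper(0.3); a=st("pinch")
effector.set_gripper(0.7); bot.line_to(P3(p,75)); bot.move_pose(P3(p,75),ori()); bot.line_to(P3(p,33))
effector.set_gripper(0.3); st("grip"); bot.line_to(P3(p,280)); s=st("lift")
c=snap("side","side2.png")
for b in tops(c): print(*b)
```

```text
pinch t4.6 [ 440.8 -308.8   33.3] w0.455 F [ 0.3 -0.3  5.8]
grip t7.7 [ 441.  -308.8   33.6] w0.454 F [-1.1  0.2  7.4]
lift t9.5 [ 440.5 -308.3  279.3] w0.450 F [-0.  -0.6 -1.7]
[375.  250.2] [ 637.1 -218.4   14.3] [43 14]
[266.1 253.8] [590.3 129.2  25.2] [43 17]
[424.6 325.6] [ 330.1 -351.8   18.2] [46 14]
[401.9 356.4] [ 217.8 -285.4   14.2] [35 30]
[438.6 397.2] [ 110.9 -368.3   11.9] [35 19]
```

Run:
```python
from h import *
bot.line_to(P3([520,-180],285),v=250);bot.line_to(P3(PK[1],285),v=250); bot.line_to(P3(PK[1],80)); st("above")
r=bot.line_to(P3(PK[1],57.5),v=40,force_limit=6); s=st(f"down {r}")
effector.set_gripper(0.62); st("open"); 
bot.line_to(P3(PK[1],120)); bot.line_to(P3([520,60],285),v=250)
bot.line_to(P3([428.5,35.2],285),v=250)
c=snap("top","top3.png",(210,170,450,320),3.3)
```

```text
above t12.7 [604.9 -25.3  80.8] w0.449 F [-0.2  0.4 -1.8]
down True t13.2 [604.2 -25.3  57.6] w0.455 F [-0.5  0.4  4. ]
open t13.7 [603.7 -25.4  57.4] w0.617 F [-0.6  0.1  0. ]
```

View pics/top3.png

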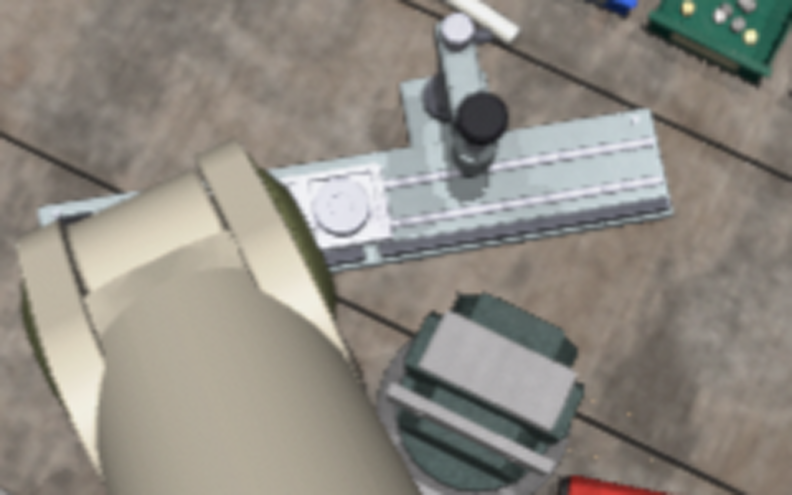

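The short spacer sits centred in pocket 1 (crop 341,206). Next is the tall one, with its position re-checked from the side camera first.

Run:
```python
from h import *
bot.line_to(P3([560,140],330),v=250)
c=snap("top","top4.png")
for b in tops(c): print(*b)
c=snap("side","side4.png")
for b in tops(c): print(*b)
```

```text
[350.5 169.9] [ 774.9 -133.3   15.7] [32 23]
[451.8 333.3] [ 329.6 -348.8   17.2] [52 12]
[470.5 426.4] [ 109.2 -367.9   11.5] [32 18]
[368.2 248.3] [ 643.8 -199.2   14.1] [62 25]
[319.8 250.1] [606.7 -37.   32.8] [19 15]
[247.3 255.5] [583.7 199.4  15.4] [10 14]
[422.4 325. ] [ 332.2 -343.7   17.5] [47 14]
[438.  397.1] [ 111.  -366.8   12.4] [34 18]
```

View pics/side4.png

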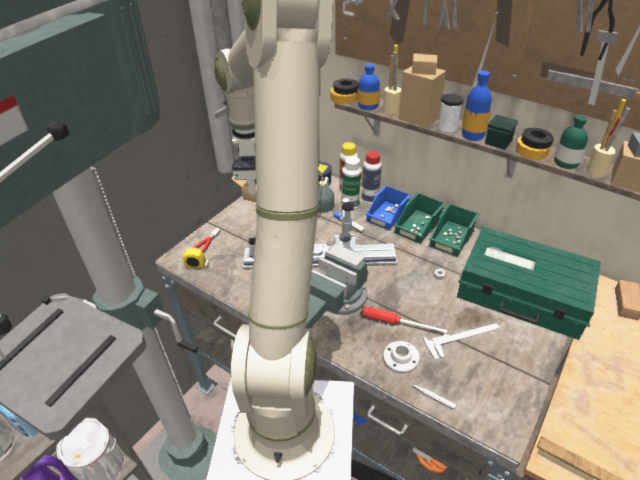

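The side view shows no third spacer anywhere, but the arm hides the tall one. I'll clear the arm, look, then pick.

Run:
```python
from h import *
bot.move_pose(P3([480,-300],320),ori())
c=cam("top"); hit=[b for b in tops(c) if 27<b[1][2]<33 and b[1][1]>-60 and b[1][0]<540]
for b in tops(c): print(*b)
p=hit[0][1][:2]; print("tall",p)
if np.hypot(*(p-[428.5,35.2]))<4:
    bot.move_pose(P3(p,285),ori(-23)); bot.line_to(P3(p,80)); r=bot.line_to(P3(p,35),v=60,force_limit=8); st(f"down {r}")
    effector.set_gripper(0.3); st("grip")
    bot.line_to(P3(p,285)); st("lift")
    bot.move_pose(P3(PK[2],285),ori()); bot.line_to(P3(PK[2],85)); st("above")
    r=bot.line_to(P3(PK[2],59),v=40,force_limit=6); st(f"down {r}")
```

```text
[350.3 169.7] [ 775.6 -132.8   15.2] [32 23]
[174.3 208.3] [698.5 339.9  12.4] [11 19]
[293.5 303.2] [428.2  35.9  29.9] [18 17]
[455.1 334. ] [ 327.1 -358.3   17. ] [45 11]
[468.6 425.4] [ 112.7 -363.1   12.1] [36 20]
[285.9 458.8] [66.7 78.  12.6] [40 44]
tall [428.2  35.9]Traceback (most recent call last):
  File "<stdin>", line 7, in <module>
station.PlanningError: the arm cannot follow that straight line within its joint ranges
```

Run:
```python
from h import *
st()
p=[428.2,35.9]
print(np.round(telemetry.state()["q"],2))
for y in(-50,-40,-30,-23,-15,-8,0,YAW,157,140,165):
    for z in (285,150,35):
        j=kin.solve_ik(P3(p,z),ori(y)); print(y,z,None if j is None else np.round(j,2))
```

```text
t21.3 [428.5  35.9  80.4] w0.617 F [ 0.4 -0.5  0.7]
[-0.1  0.6 -0.2  2.4  0.5  0.2 -1.1]
-50 285 [ 0.3  0.2 -0.6  2.2  0.2  0.8 -1.3]
-50 150 [-0.1  0.4 -0.2  2.3  0.2  0.4 -1.3]
-50 35 [-0.1  0.7 -0.2  2.4  1.   0.1 -2.1]
-40 285 [ 0.3  0.2 -0.6  2.2  0.2  0.8 -1.1]
-40 150 [-0.   0.4 -0.3  2.3  0.3  0.4 -1.2]
-40 35 [-0.1  0.7 -0.2  2.4  1.   0.1 -1.9]
-30 285 [ 0.3  0.2 -0.7  2.2  0.2  0.8 -1. ]
-30 150 [ 0.   0.4 -0.3  2.3  0.3  0.4 -1.1]
-30 35 [-0.1  0.7 -0.2  2.4  1.   0.1 -1.8]
-23 285 [ 0.4  0.2 -0.7  2.2  0.2  0.8 -0.9]
-23 150 [ 0.1  0.4 -0.4  2.3  0.4  0.4 -1. ]
-23 35 [-0.1  0.7 -0.2  2.4  1.   0.1 -1.6]
-15 285 [ 0.4  0.3 -0.8  2.2  0.2  0.8 -0.8]
-15 150 [ 0.1  0.4 -0.4  2.3  0.4  0.4 -0.9]
-15 35 [-0.1  0.7 -0.2  2.4  1.   0.1 -1.5]
-8 285 [ 0.4  0.3 -0.8  2.2  0.3  0.8 -0.7]
-8 150 [ 0.1  0.5 -0.5  2.3  0.5  0.5 -0.9]
-8 35 [-0.1  0.7 -0.2  2.4  1.   0.1 -1.4]
0 285 [ 0.5  0.3 -0.8  2.2  0.3  0.8 -0.5]
0 150 [ 0.2  0.5 -0.5  2.3  0.5  0.5 -0.8]
0 35 [-0.1  0.7 -0.2  2.4  1.   0.1 -1.2]
5.65 285 [ 0.5  0.3 -0.9  2.2  0.3  0.8 -0.5]
5.65 150 [ 0.2  0.5 -0.6  2.3  0.5  0.5 -0.7]
5.65 35 [-0.1  0.7 -0.1  2.4  0.9  0.1 -1. ]
157 285 [ 0.7  0.4 -1.3  2.1  0.5  0.9  1.9]
157 150 [ 0.6  0.7 -1.2  2.3  1.   0.8  1.4]
157 35 [ 0.1  0.7 -0.5  2.4  1.2  0.3  1.2]
140 285 [ 0.8  0.4 -1.3  2.1  0.5  0.9  1.6]
140 150 [ 0.5  0.6 -1.1  2.3  0.9  0.7  1.2]
140 35 [ 0.3  0.8 -0.7  2.4  1.3  0.5  0.9]
165 285 [ 0.6  0.3 -1.1  2.1  0.4  0.9  2.2]
165 150 [-0.8  0.6  0.9  2.4 -0.9  0.6 -2.6]
165 35 [ 0.5  0.9 -1.1  2.4  1.4  0.8  1.2]
```

Run:
```python
from h import *
p=[428.2,35.9]
effector.set_gripper(0.85)
for z in(65,55,47,40): bot.move_pose(P3(p,z),ori(-23)); st()
effector.set_gripper(0.3); st("grip")
for z in(50,65,80): bot.move_pose(P3(p,z),ori(-23))
bot.line_to(P3(p,285)); st("lift")
bot.move_pose(P3(PK[2],285),ori()); bot.line_to(P3(PK[2],95)); st("above")
r=bot.line_to(P3(PK[2],64),v=40,force_limit=6); st(f"down {r}")
```

```text
t22.1 [427.7  35.9  64.6] w0.846 F [-1.2 -0.2 -0.1]
 t22.4 [428.   35.9  55. ] w0.847 F [-0.5 -0.2 -0.2]
 t22.6 [428.   35.9  47.1] w0.850 F [-0.9 -0.2  0.1]
 t23.1 [428.3  35.7  40.3] w0.851 F [0.9 0.4 0.6]
grip t23.8 [428.4  35.9  40. ] w0.455 F [0.7 0.2 1.2]
lift t26.0 [427.8  35.8 284.3] w0.456 F [-0.2  0.8 -1.9]
above t28.2 [599.   34.6  95.8] w0.459 F [ 0.5 -0.5 -1.8]
down True t28.9 [598.1  34.4  64.1] w0.456 F [-0.2 -0.4  6.2]
```

Run:
```python
from h import *
effector.set_gripper(0.62); st("open"); bot.line_to(P3(PK[2],130)); bot.line_to(P3(PK[2],300),v=250)
bot.move_pose(P3([480,-300],320),ori())
c=snap("top","top5.png",(210,170,450,320),3.3)
for b in tops(c): print(*b)
c=cam("top")
P=cloud(c)
for k in(1,2,3):
    # local frame heights in pocket
    d=P[...,:2]-PK[k]; X=d@xd; Y=d@yd; m=(np.hypot(X,Y)<30)&(P[...,2]>(37 if k==1 else 48)); print(k,m.sum(),X[m].mean(),Y[m].mean(),np.median(P[...,2][m]) if m.any() else 0)
```

```text
open t29.4 [597.5  34.1  63.4] w0.618 F [ 0.  -0.6 -0.7]
[350.5 169.9] [ 774.  -133.    15.5] [32 23]
[174.2 208.4] [699.5 339.4  12.4] [11 19]
[466. 336.] [ 320.2 -383.9   17.3] [24  8]
[414.6 372.5] [ 241.1 -247.1   12.6] [14 25]
[286.4 458.1] [70.7 78.1 12.6] [43 43]
1 228 -1.101927234642828 2.580593329149767 42.39725353877384
2 236 -1.0118318996538402 0.5481555119633037 54.14867389971312
3 0 nan nan 0<stdin>:10: RuntimeWarning: Mean of empty slice.
  ret = ret.dtype.type(ret / rcount)
```

View pics/top5.png

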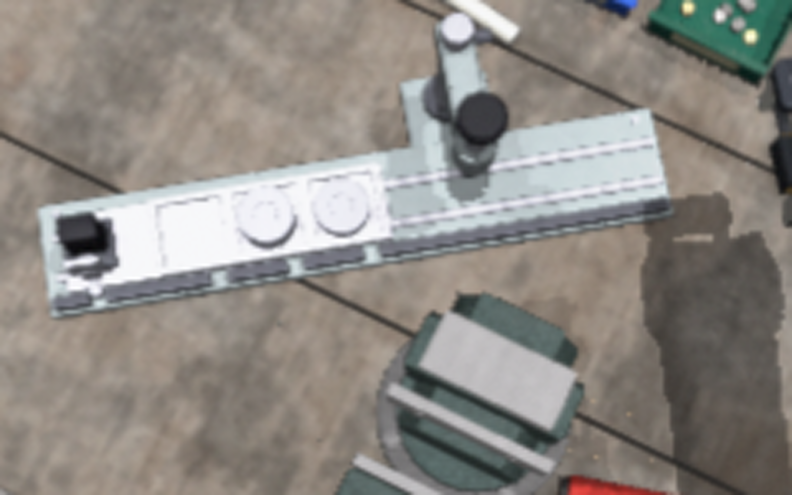

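Both spacers are seated (tops at 42.4 and 54.1 mm, against 42 and 54 expected). Next: squeeze the latch and slide to 0.095.

```bash
cat >> h.py <<'E'
def carr(c):
    "carriage position from the grip-block top (z 82) in the top view"
    P=cloud(c); d=P[...,:2]-KNOB; X=d@xd; Y=d@yd-130
    m=(np.abs(X)<30)&(Y>-80)&(Y<200)&(P[...,2]>76)&(P[...,2]<88)&(c["pixels"].max(2)<90)
    v,u=np.nonzero(m); q=on_plane(c,[(u.mean(),v.mean())],82)[0][:2]-KNOB
    return 165-(q@yd-130),q@xd,len(u)
def slide(a,b):
    g=rig(0,165-a); e=rig(0,165-b)
    bot.line_to(P3(g,135),ori()); effector.set_gripper(0.75)
    r=bot.line_to(P3(g,70),v=80,force_limit=12); st(f"at grip {r}")
    if r: return False
    effector.set_gripper(0.15); s=st("squeezed")
    bot.line_to(P3(e,70),v=60); st("slid")
    effector.set_gripper(0.75); st("released"); bot.line_to(P3(e,135)); bot.line_to(P3(e,300),v=250); return True
E
python3 - <<'E'
from h import *
print(carr(cam("top")))
bot.move_pose(P3(rig(0,165),300),ori())
slide(0,95)
bot.move_pose(P3([480,-300],320),ori())
c=snap("top","top6.png",(210,170,450,320),3.3); print(carr(c))
E
```

```text
(np.float64(2.1754493326644706), np.float64(3.2541933226511475), 85)
at grip False t36.8 [585.  174.   70.4] w0.750 F [ 0.2  0.6 -0.5]
squeezed t37.5 [585.9 173.9  70.1] w0.309 F [ 4.8  1.2 -2.7]
slid t39.2 [595.6  79.3  70.1] w0.313 F [ 7.3  1.3 -1.9]
released t40.1 [594.2  79.2  70. ] w0.749 F [-0.1  0.4  0.1]
(np.float64(96.24630759833889), np.float64(3.0747904648698814), 88)
```

View pics/top6.png

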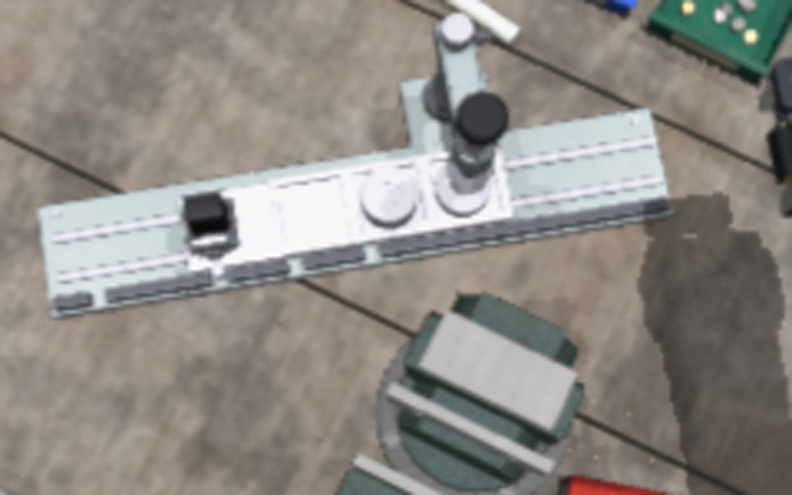

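The carriage is at about 95 and the short spacer is under the gauge (crop 462,190). I'll verify the tab is sprung out with depth before pressing.

```bash
cat >> h.py <<'E'
def tab(c,a):
    P=cloud(c); d=P[...,:2]-rig(0,165-a); X=d@xd; Y=d@yd
    m=(np.abs(Y)<10)&(P[...,2]>70)&(P[...,2]<86)&(X>-45)&(X<-5)
    return np.percentile(X[m],[3,50,97]) if m.any() else None, m.sum()
def press():
    top=P3(KNOB,300); bot.move_pose(top,ori()); effector.set_gripper(0.0)
    bot.line_to(P3(KNOB,245),v=150); st("over")
    r=bot.line_to(P3(KNOB,190.0),v=60,force_limit=22); s=st(f"down {r}")
    bot.hold(2.2); st("held"); bot.line_to(P3(KNOB,250),v=80); st("up"); bot.line_to(top,v=200)
E
python3 - <<'E'
from h import *
c=cam("top"); print(tab(c,95))
P=cloud(c); d=P[...,:2]-rig(0,70); X=d@xd; Y=d@yd
for z0,z1 in((40,60),(60,74),(74,90)):
    m=(np.abs(Y)<8)&(np.abs(X)<50)&(P[...,2]>z0)&(P[...,2]<z1); print(z0,np.sort(np.round(X[m])))
E
```

```text
(array([-23.1, -20.4,  -5.1]), np.int64(26))
40 [-23. -23. -23. -23. -23. -23. -23. -22. -22. -22. -11. -11. -10.  -5.
  -5.  -5.  -5.  -5.  -4.  -4.  -4.  -4.  -4.  -4.  -4.]
60 [-24. -23. -23. -23. -23. -23. -22. -22. -22. -22.  -6.  -6.  -5.  -5.
  -5.  -5.  -5.  -4.  -4.  -4.]
74 [-24. -23. -22. -22. -22. -22. -21. -21. -20. -20. -20. -20. -19. -19.
 -18. -18. -17.  -5.  -5.  -5.  -5.  -5.  -4.  -4.  -4.  -3.  -3.  -3.
  -2.  -2.  -1.  -1.  -1.  -1.  -0.  -0.  -0.   1.   1.   1.   2.   2.
   3.   4.   4.   4.   4.   5.   5.   5.   5.   6.   7.   8.   8.   8.
   8.   9.   9.   9.  10.  11.  11.  12.  12.  12.  12.  13.  14.  14.
  15.  15.  16.  16.]
```

Tab face is at −23…−24, so it is fully out and locked. Pressing now.

Run:
```python
from h import *
press()
```

```text
over t45.6 [ 614.  -119.5  245.2] w0.006 F [0.1 1.  0.8]
down True t46.5 [ 614.6 -119.8  192.4] w0.003 F [-2.1 -0.3  8. ]
held t48.6 [ 614.6 -119.8  192.4] w0.006 F [-1.9 -1.4  9. ]
up t49.5 [ 613.3 -120.   249.5] w0.008 F [-1.  -0.4  0.3]
```

The knob reached its stop (tip at 167.4 mm, stop expected at 167) and was held there. Next pocket 2.

Run:
```python
from h import *
bot.move_pose(P3(rig(0,70),300),ori())
slide(95,155)
bot.move_pose(P3([480,-300],320),ori())
c=snap("top","top7.png",(210,170,450,320),3.3); print(carr(c),tab(c,155))
```

```text
at grip False t54.1 [594.3  79.4  70.3] w0.748 F [ 0.3 -0.3 -0.5]
squeezed t54.9 [595.6  79.4  70.1] w0.314 F [ 5.9  1.4 -3.3]
slid t56.0 [601.6  19.2  70.1] w0.312 F [ 6.8 -0.2 -2.6]
released t56.8 [600.1  19.6  70. ] w0.750 F [-0.2  0.6 -0.6]
(np.float64(155.18936727276426), np.float64(3.101914105086335), 86) (array([-22.5, -21.1,  -5.2]), np.int64(25))
```

View pics/top7.png

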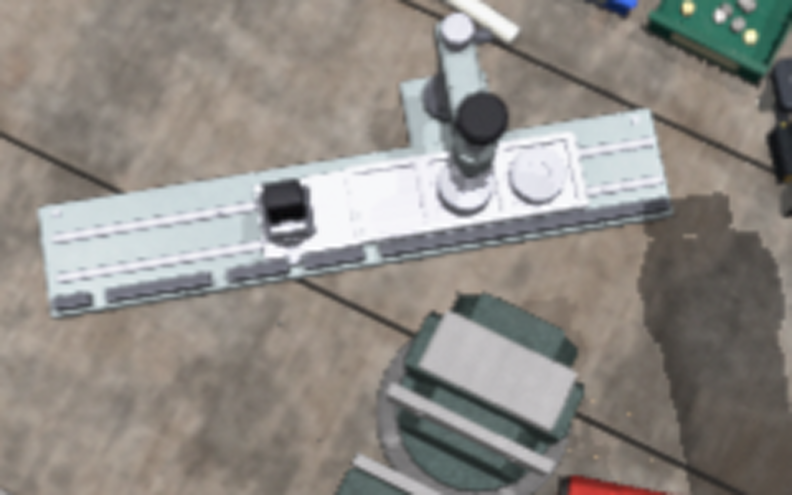

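The carriage is at 155 with the tab out, and the tall spacer is under the gauge. I'll press, then slide back home.

Run:
```python
from h import *
press()
bot.move_pose(P3(rig(0,10),300),ori())
slide(155,0)
bot.move_pose(P3([480,-300],320),ori())
c=snap("top","top8.png",(140,170,480,320),2.3); print(carr(c),tab(c,0))
P=cloud(c)
for k,h in((1,37),(2,48)):
    d=P[...,:2]-PK[k]; X=d@xd; Y=d@yd; m=(np.hypot(X,Y)<30)&(P[...,2]>h); print(k,m.sum(),X[m].mean(),Y[m].mean(),np.median(P[...,2][m]))
```

```text
over t62.1 [ 614.  -119.5  245.3] w0.005 F [-0.5 -0.2  0. ]
down True t63.0 [ 614.6 -119.8  192.4] w0.002 F [-1.7 -0.9  8.3]
held t65.2 [ 614.6 -119.8  192.4] w0.006 F [-2.4 -0.2  8.3]
up t66.1 [ 613.3 -120.   249.5] w0.004 F [ 0.7 -0.4  0.2]
at grip False t70.5 [600.3  19.7  70.3] w0.750 F [ 0.3 -0.1  0.2]
squeezed t71.2 [601.6  19.7  70.1] w0.311 F [ 5.   0.3 -3.8]
slid t74.0 [586.  173.8  70.1] w0.313 F [ 5.4 -0.1 -0.9]
released t74.8 [584.8 173.8  70. ] w0.750 F [ 0.4 -0.2  0.3]
(np.float64(1.871638833718805), np.float64(3.1269106341032966), 86) (array([-23.7, -21.2,  -5.2]), np.int64(29))
1 226 -0.8063806849504469 3.9752468396343312 41.76190086192162
2 239 -0.9431973168497085 0.8921938537609443 54.021308429821374
```

View pics/top8.png

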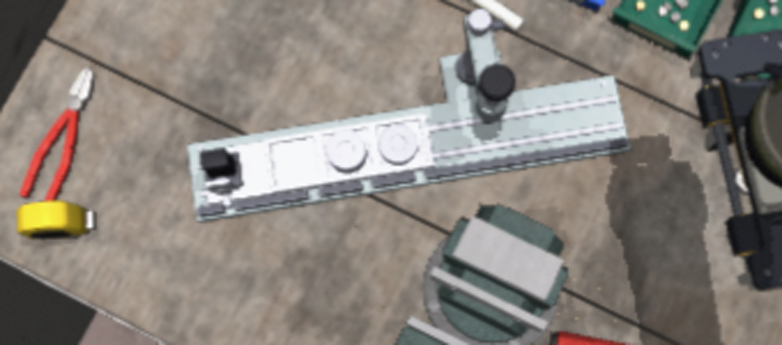

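Run:
```python
from h import *
P=cloud(cam("top")); d=np.hypot(*(P[...,:2]-KNOB).transpose(2,0,1)); m=(d<12)&(P[...,2]>160); print("knob z",np.median(P[...,2][m]))
workorder.finish_job(); st()
```

```text
knob z 211.93469695447914
the job is handed in; nothing more can be done
the job is handed in; nothing more can be done
```

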